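# Thread the lock's rings on the job stand and hold the clip open over the card

### The arm

A 7-joint arm with a two-finger parallel gripper is mounted at the origin on a cart in front of the work surface, level with it; the furniture and walls round the work are solid. World frame = base frame: x ahead of the robot, y to its left, z up, the work surface at z = 0. Lengths are in m, angles in rad, forces in N, time in s.
With the tool pointing down it reaches from about 0.4 to 0.85 m from the base axis. Payload 10.4 kg.
Tool frame: the origin (TCP) lies at the very end of the fingers, on their centre line; the grasp point (between the pads) lies 19 mm behind it; z points along the fingers, y is the line along which they close (so a half turn about z gives the same grasp; the last joint's range is limited). The gripper opens to 85 mm and grips with 20 to 120 N. Pads are 22 mm wide; open, the fingers measure 114 mm over their backs; the gripper's body (76 mm by 85 mm) begins 54 mm behind the grasp point. The pads swing forward as they close: fully open they stand 13 mm farther back than shut.
Start: joints at [-1.135, 0.332, -0.065, 1.46, 0.022, 1.35, -0.088], TCP at [0.277, 0.56, 0.231] pointing down, gripper open.
Joint ranges: [-2.6, 2.6], [-0.5, 2.12], [-1.47, 1.34], [0.16, 2.42], [-1.27, 4.41], [0.06, 2.06], [-2.6, 2.6]. Speed limits (rad/s): [2.22, 2.22, 2.79, 2.79, 3.14, 3.14, 3.14].

### API

Orientations are given as a unit quaternion [x, y, z, w].
In Python, from workcell import arm, read_camera gives the robot as it stands. The module is installed in compiled form; this text tells all that it offers.
- The arm moves only by the shell command python3 -m jog 'ROWS' [FORCE]. ROWS is JSON, a list that holds one entry, the list of rows, each a list of 7 numbers: the shift along the tool's x, y, z scaled (see below), then the turn, a rotation vector about the tool's x, y, z scaled (see below), then the opening, from -1 (shut) to 1 (fully open). In form: [[[tx, ty, tz, rx, ry, rz, grip], ...]]. A call has 1 to 12 rows; each row shifts and turns the commanded pose from where the row before left it, along the tool's axes as they then stand; what a row does not reach is not made up. The controller multiplies each number of a shift by 20 mm and each number of a turn by 5 degrees. A row lasts 1/10 s, in which the tool goes at most 50 mm and 8.59 degrees, less where a joint would pass 70% of its speed; a pose out of reach is approached as far as the arm can. A call with a number of a shift or a turn outside -1 to 1 is refused whole. A call with a gripper value outside its range is refused whole. The fingers move at their own pace and stop on an object; FORCE is the grip in N (left out, the last holds). Time passes only in rows, so rows that do not move let the fingers close. It gives the time, the measured TCP pose, the force, the opening and the grip force at its end, in the units of the state.
- arm.state(): the state, without advancing time (a new reading comes with each control period).
- read_camera(name): name is "side" or "top"; returns a dict with "image" (384x512x3 uint8, blue, green, red), "fx", "fy", "cx", "cy" (pixels), "D" ([k1, k2, p1, p2, k3] as OpenCV has them; the pictures are not rectified), "camera_from_world" (4x4, takes a point from world to camera coordinates). Camera axes: x right, y up, looking along -z (the intrinsics and any distortion apply to the point x, -y, -z); pixel columns grow to the right and rows downward; lengths in m; the calibration is good to about 2 mm. A picture is of the moment at which its call begins. There is no depth.
- arm.sign_off(): hands the job in; it is judged then, once.
The state is a dict: "t": time; "qpos": joint angles; "joint_vel": joint speeds; "effort": joint torques, N m; "position": TCP position; "ee_rot": TCP orientation; "contact_force": force on the tool from outside, world axes, zero at the start; "wrist_torque": the same for the moment, N m; "grip_width": finger opening in m; "gripper_force": force on a finger pad.
Only numpy, scipy, OpenCV 4.12 (cv2) and the standard library are available. Lean on these libraries where they do the work, as an engineer would, in place of code of your own. Each camera call takes 0.05 s, during which the arm holds its last target. There are 200 camera calls.

### The job

Make up the customer's job stand: put the two loose brass rings of his lock on the stand's post so that they stay in fitting order, the wide flat rose first and the narrow collar on top of it, each let go and lying flat, fully home. Then squeeze the spring clip off the stand's front lip by its two levers, carry it to the job card and hold it wide open astride the middle of the card's top edge, jaws about a centimetre down either side and touching nothing, so that I can slip his receipt in: finish like that, still holding and squeezing the clip. Leave the lock cylinder and the hex key beside the stand where they lie.

Things in the scene. Friction and masses are not known exactly. Their poses are not given: they have to be found in the camera images.
- stand: Fixed job stand: dark steel base plate 130 (x) x 190 (y) x 4 mm carrying the post, the upright job card and, on its front edge, the lip with the clip. Origin: centre of its underside, on the counter; x points to its back, y to its left seen from the front, z up; its front looks roughly at the robot. A fixed black rack 300 mm high stands on the counter just left of the work: pass over it.
- post_foot (a point): Foot of the post's axis, on the base plate's top, 4 mm over the counter. At x -30, y -65 mm in the stand's frame, axes alike. The post is 12 mm thick and rises 40 mm above this point, its last 6 mm tapered. Nothing taller than the 4 mm base stands within 70 mm of it.
- card_edge (a point): Middle of the job card's top edge, 90 mm over the counter, at x 35, y 47 mm in the stand's frame, axes alike: x through the card's 3 mm thickness, y along the edge (38 mm either way), z up. The card is stiff and stands fast in a rail 18 mm high.
- lip_top (a point): Middle of the top edge of the stand's front lip, on which the clip is parked: upright 2 mm sheet, 78 mm long along the stand's y, 36 mm over the counter, at x -64, y 47 mm in the stand's frame, axes alike.
- rose: Wide flat brass ring, loose, 54 mm outside diameter, 16 mm hole, 12 mm high, about 50 g, lying on the counter in front of the stand. Origin: centre of its underside; z along its axis, up.
- collar: Narrow brass ring, loose, 34 mm outside diameter, 16 mm hole, 14 mm high, about 50 g, lying on the counter in front of the stand. Origin: centre of its underside; z along its axis, up.
- clip: Loose steel spring clip, 60 g, 40 mm wide, parked upright, pushed right down on the stand's front lip and nipping it, levers up. Origin: middle of its hinge pin, 41 mm over the counter when parked; y along the pin and the lip, x across the jaws, z up to the levers. Jaws reach 34 mm below the pin; the 9 mm coil on the pin closes the throat, so a sheet enters 29 mm at most.
- clip_grip (a point): Where to pinch the clip: between its two levers, 30 mm above the pin (axes as the clip's; fingers close along x). The levers, 30 mm wide along y, end 40 mm above the pin, splayed 17 degrees each: 43 mm over their ends when parked, 17 mm over their then parallel faces when squeezed to the stop. The spring takes 5 N to start, 10 N at the stop; more does no harm.
- clip_front (a joint): Hinge of the clip's half on its -x side, rad: -0.006 = nipping the lip as parked, -0.03 = jaws shut, 0.30 = squeezed against the stop; with both halves there the jaws gape 22 mm.
- clip_back (a joint): The same for the half on the +x side.
- clip_front_tip (a point): Middle of the lower inner edge of the -x jaw, about 1 mm from the clip's mid-plane and 34 mm below the pin when parked. Turns with the jaw.
- clip_back_tip (a point): The same point on the +x jaw.
- cylinder_lock: Bystander: loose brass lock cylinder, 33 x 65 x 17 mm, lying to the right of the stand. Origin: centre of its underside. Not to be moved.
- allen_key: Bystander: loose L-shaped hex key, 28 x 79 x 4 mm, lying near the robot's edge of the counter. Origin: centre of its underside. Not to be moved.
There are look-alikes about, which are no part of the job. What is shaped like the collar but black is not meant.

How it is judged:
By the outcome, as a careful person would: the job done as asked, in the order asked, and still so for the second after the job is handed in, while the arm keeps its last pose, push and grip.
It also fails if it takes over 67 s, if anything falls off the work surface, if the arm or the gripper's body presses on something with over 40 N, if the wrist force passes 120 N, or if a joint passes its speed limit or range.

## Working session

There is one attempt and no reset: what is moved stays moved. The work goes in short steps, Python scripts to look and compute and a shell command to move; the robot and the scene stay as the last step left them, time stands still between calls to the robot, and variables do not carry over. Pictures are saved under pics/ and viewed, at most 10 in all, crops included, and the job is handed in when it is done.

```bash
mkdir -p pics; ls
python3 - <<'E'
from workcell import arm, read_camera
import cv2
s=arm.state();print(s)
for n in("side","top"):
    c=read_camera(n);cv2.imwrite(f"pics/{n}0.png",cv2.resize(c["image"],(800,600),interpolation=cv2.INTER_CUBIC));print(n,{k:v for k,v in c.items() if k!="image"})
E
```

```text
pics
{'t': 0.0, 'qpos': array([-1.13462309,  0.33285529, -0.06469589,  1.46093284,  0.02161928,
        1.34988617, -0.08851487]), 'joint_vel': array([ 0.00026581, -0.00043827, -0.00019875, -0.0007909 , -0.00127166,
        0.00055077, -0.00172615]), 'effort': array([ 9.93626327e-05, -6.25461459e+01,  4.93236165e-02, -3.91598725e+01,
        1.62258436e-02,  1.00973609e-02, -1.46420305e-06]), 'position': array([0.2766304 , 0.56003826, 0.23053033]), 'ee_rot': array([ 2.27377132e-01,  9.73806531e-01, -6.82938228e-04, -1.16297705e-04]), 'contact_force': array([-0.19289905, -0.27282283, -0.7099589 ]), 'wrist_torque': array([ 0.04572199, -0.04449425,  0.00924493]), 'gripper_force': 0.0, 'grip_width': 0.08552134179739054}
side {'fx': 461.623516248501, 'fy': 461.623516248501, 'cx': 255.47175726974734, 'cy': 194.8611076310779, 'D': array([0.03855141, 0.        , 0.        , 0.        , 0.        ]), 'camera_from_world': array([[ 0.85484106, -0.51888807,  0.00138622, -0.57052689],
       [ 0.2834903 ,  0.46926972,  0.83631285, -0.03457458],
       [-0.43460327, -0.71452159,  0.54825076, -0.93738161],
       [ 0.        ,  0.        ,  0.        ,  1.        ]])}
top {'fx': 374.4796487339206, 'fy': 374.4796487339206, 'cx': 254.93528209194255, 'cy': 187.67525831198068, 'D': array([-0.06338146,  0.        ,  0.        ,  0.        ,  0.        ]), 'camera_from_world': array([[ 0.00756332, -0.99994707, -0.00697543, -0.35916165],
       [ 0.99856323,  0.00718242,  0.05310264, -0.44277436],
       [-0.05304973, -0.00736704,  0.9985647 , -0.92641332],
       [ 0.        ,  0.        ,  0.        ,  1.        ]])}
```

View pics/top0.png

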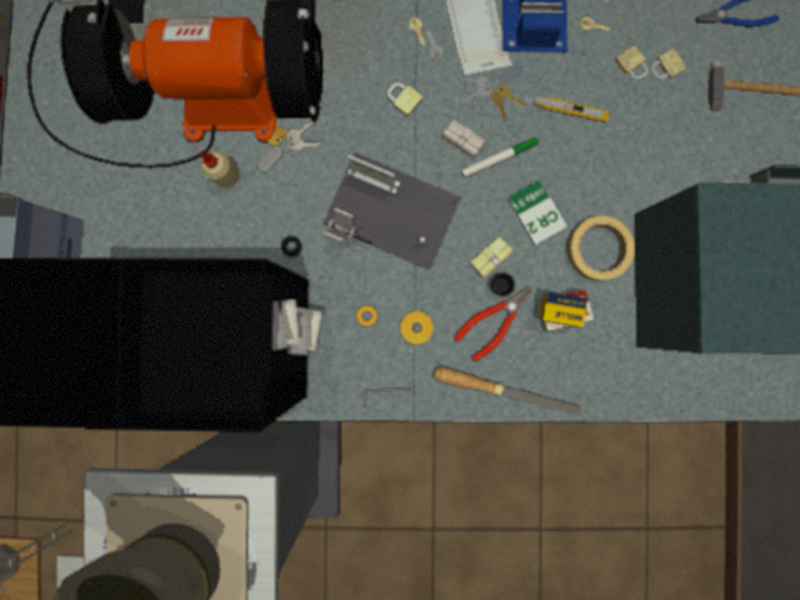

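View pics/side0.png

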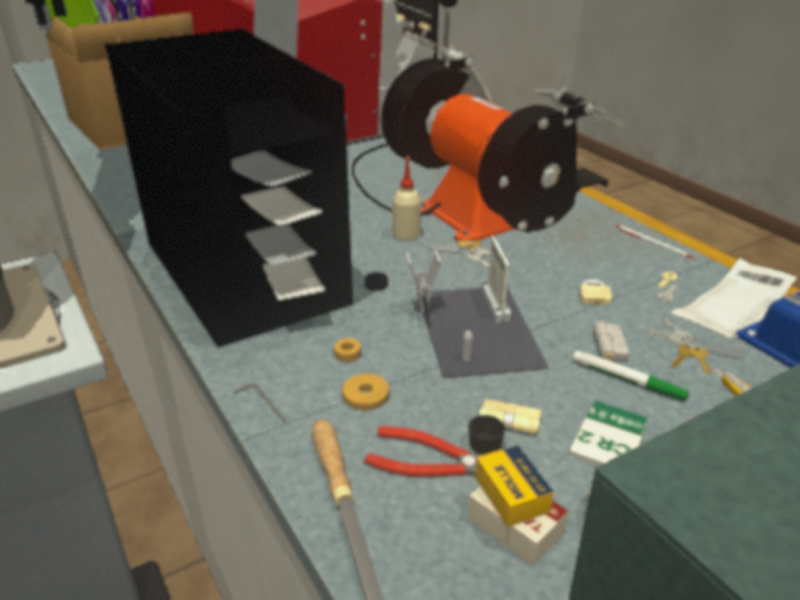

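Top view (800x600): brass rings at (367,316), small, and (417,327), wide. Look-alikes: black rings at (291,245) and (502,285), and the tape roll at (600,247). I choose (367,316) as collar and (417,327) as rose, and check them in one close crop. The stand is at about (392,210), with the post at (422,240), the clip at (340,225) and the card at (375,175).

```bash
cat > h.py <<'E'
import numpy as np, cv2
from workcell import arm, read_camera
from scipy.spatial.transform import Rotation as R
def K(c): return np.array([[c["fx"],0,c["cx"]],[0,c["fy"],c["cy"]],[0,0,1]])
F=np.diag([1,-1,-1.])
def proj(c,P):
    T=c["camera_from_world"]; P=np.atleast_2d(P)@T[:3,:3].T+T[:3,3]
    return cv2.projectPoints((P@F)[:,None],np.zeros(3),np.zeros(3),K(c),c["D"])[0][:,0]
def ray(c,uv):
    T=c["camera_from_world"]; n=cv2.undistortPoints(np.array([[uv]],float),K(c),c["D"])[0,0]
    return -T[:3,:3].T@T[:3,3], T[:3,:3].T@(F@np.array([n[0],n[1],1]))
def onz(c,uv,z):
    o,d=ray(c,uv); return o+d*(z-o[2])/d[2]
def tri(rs):
    A=sum(np.eye(3)-np.outer(d,d)/(d@d) for o,d in rs); b=sum((np.eye(3)-np.outer(d,d)/(d@d))@o for o,d in rs)
    return np.linalg.solve(A,b)
E
python3 - <<'E'
from h import *
t=read_camera("top");s=read_camera("side")
cv2.imwrite("pics/t.raw.png",t["image"]);cv2.imwrite("pics/s.raw.png",s["image"])
a=cv2.resize(t["image"][88:228,197:307],None,fx=4,fy=4,interpolation=cv2.INTER_CUBIC)
b=cv2.resize(s["image"][145:270,205:295+0],None,fx=4,fy=4,interpolation=cv2.INTER_CUBIC)
b2=cv2.resize(s["image"][145:270,260:350],None,fx=4,fy=4,interpolation=cv2.INTER_CUBIC)
o=np.zeros((560,800,3),np.uint8);o[:,:440]=a;o[:500,440:]=b2;cv2.imwrite("pics/crop1.png",o)
for c,z in((t,.0),(s,.0)):
    h=cv2.cvtColor(c["image"],cv2.COLOR_BGR2HSV);m=((h[...,0]>12)&(h[...,0]<30)&(h[...,1]>140)&(h[...,2]>90)).astype(np.uint8)
    n,l,st,ce=cv2.connectedComponentsWithStats(m)
    for i in range(1,n):
        if st[i,4]>60:
            cs,_=cv2.findContours((l==i).astype(np.uint8),0,2);e=cv2.fitEllipse(max(cs,key=len)) if len(cs[0])>5 else 0
            print(st[i],ce[i].round(1),e[0],e[1],onz(c,ce[i],.012).round(4))
for x,y in((265,427),(307,300),(307,395)): print(onz(t,(x*.64,y*.64),0).round(3),onz(t,(x*.64,y*.64),.3).round(3))
E
```

```text
[343  66  47  12 115] [368.3  71.9] (365.7082824707031, 68.68537139892578) (7.998293876647949, 53.57762908935547) [ 0.7448 -0.6445  0.012 ]
[171  80  12  13  81] [176.8  86.5] (176.783447265625, 86.52352905273438) (7.7880539894104, 13.260917663574219) [ 0.703  -0.1541  0.012 ]
[347 193  28  16 308] [360.3 200.9] (360.12835693359375, 200.7646026611328) (12.651877403259277, 34.56223678588867) [ 0.4142 -0.6196  0.012 ]
[228 196  13  13  98] [234.2 201.7] (234.38674926757812, 201.59072875976562) (12.192553520202637, 12.398311614990234) [ 0.4099 -0.3044  0.012 ]
[256 199  21  21 309] [266.2 209.2] (266.2721862792969, 209.19314575195312) (19.93541145324707, 20.194408416748047) [ 0.3919 -0.3845  0.012 ]
[285 238  29  12 107] [299.5 244.1] (298.1875915527344, 243.39529418945312) (6.59597635269165, 28.594823837280273) [ 0.3058 -0.4675  0.012 ]
[  0 357  25  27 344] [ 14.6 372.5] (16.784563064575195, 371.95880126953125) (19.53208351135254, 34.20952224731445) [-0.0326  0.2556  0.012 ]
[ 57   9  66  20 357] [94.2 17.3] (91.44600677490234, 18.235441207885742) (10.758675575256348, 62.5674057006835
[... 444 characters left out ...]
17  16  13 163] [221.9 223.2] (221.9185333251953, 223.27792358398438) (12.401652336120605, 15.374404907226562) [ 0.4049 -0.3082  0.012 ]
[432 222  21  15  90] [442.9 226.4] (447.6485900878906, 203.74827575683594) (32.34624099731445, 47.12858581542969) [ 0.7587 -0.5332  0.012 ]
[220 240  28  21 464] [233.6 249.9] (233.6599578857422, 249.92822265625) (20.326770782470703, 28.163721084594727) [ 0.3857 -0.3892  0.012 ]
[ 305  287   49   50 1256] [326.  312.6] (327.2046813964844, 313.4084167480469) (31.22655487060547, 59.01700210571289) [ 0.4345 -0.5888  0.012 ]
[ 0.228 -0.142  0.   ] [ 0.281 -0.212  0.3  ]
[ 0.434 -0.208  0.   ] [ 0.422 -0.257  0.3  ]
[ 0.281 -0.21   0.   ] [ 0.317 -0.258  0.3  ]
```

View pics/crop1.png

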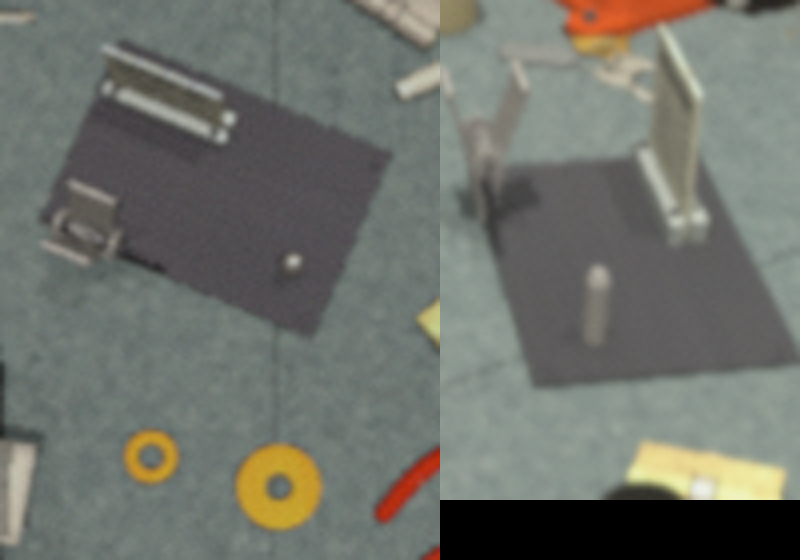

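The crop confirms both brass rings: collar at (152,458), rose at (280,487). It also gives the stand corners, the post top and the card edge. Next I fit the stand pose and the ring positions from both views.

Run:
```python
from h import *
from scipy.optimize import least_squares
t=read_camera("top");s=read_camera("side")
S=lambda x,y,z:(x,y,z)
T=[((120,40),(.065,.095,.004)),((392,155),(.065,-.095,.004)),((312,338),(-.065,-.095,.004)),((42,215),(-.065,.095,.004)),((291,262),(-.03,-.065,.044)),((105,47),(.035,.085,.09)),((222,97),(.035,.009,.09))]
D=[((535,387),(-.065,-.095,.004)),((798,350),(.065,-.095,.004)),((598,268),(-.03,-.065,.044)),((594,345),(-.035,-.068,.004)),((663,25),(.035,.085,.09)),((697,95),(.035,.009,.09))]
def n(uv,o): return (np.array(uv,float)+.5)/4-.5+o
def w(p,P):
    P=np.array(P);c,s_=np.cos(p[2]),np.sin(p[2]);return P@np.array([[c,-s_,0],[s_,c,0],[0,0,1]]).T+[p[0],p[1],0]
tp=np.array([n(a,(197,88)) for a,_ in T]);sp=np.array([n((a[0]-440,a[1]),(260,145)) for a,_ in D])
def f(p,use=(1,1)):
    r=[]
    if use[0]:r.append(proj(t,w(p,[b for _,b in T]))-tp)
    if use[1]:r.append(proj(s,w(p,[b for _,b in D]))-sp)
    return np.concatenate(r).ravel()
for u in((1,1),(1,0),(0,1)):
    q=least_squares(f,[.52,-.36,-.4],args=(u,),loss='soft_l1');print(u,q.x[:2].round(4),np.degrees(q.x[2]).round(2));
    if u==(1,1):print(f(q.x).reshape(-1,2).round(1).tolist())
    print(w(q.x,[(-.03,-.065,.004),(.035,.047,.09),(-.064,.047,.036),(-.064,.047,.041)]).round(4).tolist())
# rings: fit whole outline centroid approx as centre at mid/top height
for nm,a,b,h in(("rose",(266.27,209.2),(233.6,249.9),.012),("collar",(234.3,201.65),(221.9,223.2),.014)):
    print(nm,tri([ray(t,a),ray(s,b)]).round(4),onz(t,a,h*.7).round(4),onz(s,b,h*.6).round(4))
print((-t["camera_from_world"][:3,:3].T@t["camera_from_world"][:3,3]).round(3),(-s["camera_from_world"][:3,:3].T@s["camera_from_world"][:3,3]).round(3))
# papers in rack: tip seen top (322,312), side lowest tip (325,292)
print(tri([ray(t,(322*.64,312*.64)),ray(s,(322*.64,205*.64))]).round(3),tri([ray(t,(322*.64,312*.64)),ray(s,(325*.64,292*.64))]).round(3))
```

```text
(1, 1) [ 0.5803 -0.343 ] -23.23
[[-0.1, -0.4], [0.1, 0.1], [-0.2, 0.9], [-1.3, 1.9], [0.1, 0.3], [-0.7, 0.3], [-0.1, 0.5], [0.4, -1.1], [2.5, 2.2], [0.7, 0.2], [-1.6, -0.8], [0.3, -0.4], [1.4, 0.1]]
[[0.5271, -0.3909, 0.004], [0.631, -0.3136, 0.09], [0.54, -0.2745, 0.036], [0.54, -0.2745, 0.041]]
(1, 0) [ 0.5815 -0.3436] -23.4
[[0.5281, -0.3913, 0.004], [0.6322, -0.3143, 0.09], [0.5414, -0.275, 0.036], [0.5414, -0.275, 0.041]]
(0, 1) [ 0.5787 -0.3423] -22.6
[[0.526, -0.3907, 0.004], [0.629, -0.3123, 0.09], [0.5376, -0.2743, 0.036], [0.5376, -0.2743, 0.041]]
rose [ 0.3904 -0.3839  0.0064] [ 0.3918 -0.3846  0.0084] [ 0.3884 -0.384   0.0072]
collar [ 0.4088 -0.3037  0.0077] [ 0.4101 -0.3045  0.0098] [ 0.407  -0.3039  0.0084]
[ 0.396 -0.363  0.946] [ 0.09  -0.95   0.544]
[ 0.409 -0.257  0.184] [ 0.413 -0.24   0.055]
```

Run:
```python
from h import *
t=read_camera("top");s=read_camera("side")
for nm,u in(("brownbase",(97,145)),("brownbaseleft",(60,75)),("red base right",(375,128)),("counter end left",(20,65)),("rack front-right base",(220,342)),("rack front-left base",(150,250)),("rack back-right base",(350,300))):
    print(nm,onz(s,np.array(u)*.64,0).round(3))
for nm,u in(("brown top l",(50,20)),("brown top r",(190,15)),("rack top fl",(108,45)),("rack top fr",(205,110)),("rack top br",(345,85)),("rack top bl",(235,32)),("redtop",(300,20))):
    print(nm,onz(s,np.array(u)*.64,.3).round(3),onz(s,np.array(u)*.64,.2).round(3))
print(proj(s,[.277,.56,.231])/.64)
```

```text
brownbase [0.301 0.587 0.   ]
brownbaseleft [0.331 1.147 0.   ]
red base right [0.841 0.387 0.   ]
counter end left [0.257 1.296 0.   ]
rack front-right base [ 0.281 -0.198  0.   ]
rack front-left base [0.271 0.089 0.   ]
rack back-right base [ 0.469 -0.196  0.   ]
brown top l [0.239 0.296 0.3  ] [0.3   0.808 0.2  ]
brown top r [0.43  0.234 0.3  ] [0.57 0.72 0.2 ]
rack top fl [0.278 0.106 0.3  ] [0.356 0.539 0.2  ]
rack top fr [ 0.302 -0.214  0.3  ] [0.389 0.088 0.2  ]
rack top br [ 0.467 -0.21   0.3  ] [0.622 0.094 0.2  ]
rack top bl [0.451 0.095 0.3  ] [0.599 0.524 0.2  ]
redtop [0.563 0.12  0.3  ] [0.758 0.559 0.2  ]
[[56.38702387 29.83546674]]
```

```bash
python3 -m jog '[[[0,0,-1,0,0,0,1],[0,0,-1,0,0,0,1],[0,0,-1,0,0,1,1],[0,0,-1,0,0,1,1],[0,0,-1,0,0,1,1],[0,0,-1,0,0,1,1],[0,0,-1,0,0,1,1],[0,0,-1,0,0,1,1],[0,0,0,0,0,1,1],[0,0,0,0,0,1,1],[0,0,0,0,0,1,1],[0,0,0,0,0,1,1]]]'
python3 -m jog '[[[0,0,0,0,0,1,1],[0,0,0,0,0,1,1],[0,0,0,0,0,0.74,1]]]'
```

```text
t: 1.6
position: [0.2768, 0.5604, 0.3913]
ee_rot: [0.619, 0.785, 0.0, -0.0]
contact_force: [1.0, 0.4, -0.4]
grip_width: 0.0852
gripper_force: 0.0
t: 1.9
position: [0.2768, 0.5604, 0.3913]
ee_rot: [0.708, 0.706, 0.0, -0.0]
contact_force: [0.9, -0.4, 0.7]
grip_width: 0.0854
gripper_force: 0.0
```

```bash
python3 -m jog '[[[-1,0.5,0,0,0,0,1],[-1,0.5,0,0,0,0,1],[-1,0.5,0,0,0,0,1],[-1,0.5,0,0,0,0,1],[-1,0.5,0,0,0,0,1],[-1,0.5,0,0,0,0,1],[-1,0.5,0,0,0,0,1],[-1,0.5,0,0,0,0,1],[-1,0.5,0,0,0,0,1],[-1,0.5,0,0,0,0,1],[-1,0.5,0,0,0,0,1],[-1,0.5,0,0,0,0,1]]]'
python3 -m jog '[[[-1,0.5,0,0,0,0,1],[-1,0.5,0,0,0,0,1],[-1,0.5,0,0,0,0,1],[-1,0.5,0,0,0,0,1],[-1,0,0,0,0,0,1],[-1,0,0,0,0,0,1],[-1,0,0,0,0,0,1],[-1,0,0,0,0,0,1],[-1,0,0,0,0,0,1],[-1,0,0,0,0,0,1],[-1,0,0,0,0,0,1],[-1,0,0,0,0,0,1]]]'
python3 -m jog '[[[-1,0,0,0,0,0,1],[-1,0,0,0,0,0,1],[-1,0,0,0,0,0,1],[-1,0,0,0,0,0,1],[-1,0,0,0,0,0,1],[-1,0,0,0,0,0,1],[-1,0,0,0,0,0,1],[-1,0,0,0,0,0,1],[-1,0,0,0,0,0,1],[-1,0,0,0,0,0,1],[-1,0,0,0,0,0,1],[-1,0,0,0,0,0,1]]]'
```

```text
t: 3.1
position: [0.3971, 0.3195, 0.3914]
ee_rot: [0.707, 0.707, 0.0, -0.0]
contact_force: [0.4, -0.2, 0.3]
grip_width: 0.0853
gripper_force: 0.0
t: 4.3
position: [0.4364, 0.079, 0.3914]
ee_rot: [0.707, 0.707, 0.0, -0.0]
contact_force: [0.3, 0.2, 1.2]
grip_width: 0.0852
gripper_force: 0.0
t: 5.5
position: [0.4362, -0.1607, 0.3913]
ee_rot: [0.707, 0.707, 0.001, -0.0]
contact_force: [-0.1, -0.9, -0.6]
grip_width: 0.0855
gripper_force: 0.0
```

```bash
python3 -m jog '[[[-1,-0.2,0,0,0,0,1],[-1,-0.2,0,0,0,0,1],[-1,-0.2,0,0,0,0,1],[-1,-0.2,0,0,0,0,1],[-1,-0.2,0,0,0,0,1],[-1,-0.2,0,0,0,0,1],[-1,-0.2,0,0,0,0,1],[-1,-0.2,0,0,0,0,1],[-1,-0.2,0.5,0,0,0,1],[-1,-0.2,1,0,0,0,1],[-1,-0.2,1,0,0,0,1],[-0.16,-0.11,1,0,0,0,1]]]'
python3 -m jog '[[[0,0,1,0,0,0,1],[0,0,1,0,0,0,1],[0,0,1,0,0,0,1],[0,0,1,0,0,0,1],[0,0,1,0,0,0,1],[0,0,1,0,0,0,1],[0,0,1,0,0,0,1],[0,0,1,0,0,0,1],[0,0,1,0,0,0,1],[0,0,1,0,0,0,1],[0,0,1,0,0,0,1],[0,0,1,0,0,0,1]]]'
python3 - <<'E'
from h import *
t=read_camera("top");s=read_camera("side");p=arm.state()["position"];print(p)
a=cv2.resize(t["image"][140:250,200:333],None,fx=3,fy=3);b=cv2.resize(s["image"][150:290,165:298],None,fx=3,fy=3)
o=np.zeros((420,800,3),np.uint8);o[:330,:399]=a;o[:,400:799]=b;cv2.imwrite("pics/g1.png",o)
E
```

```text
t: 6.7
position: [0.389, -0.3849, 0.3204]
ee_rot: [0.708, 0.706, -0.0, -0.0]
contact_force: [-0.1, -0.2, -0.4]
grip_width: 0.0854
gripper_force: 0.0
t: 7.9
position: [0.3905, -0.3824, 0.0806]
ee_rot: [0.707, 0.707, 0.001, -0.0]
contact_force: [0.9, -0.7, 0.5]
grip_width: 0.0852
gripper_force: 0.0
[ 0.38939532 -0.38143667  0.07936522]
```

View pics/g1.png

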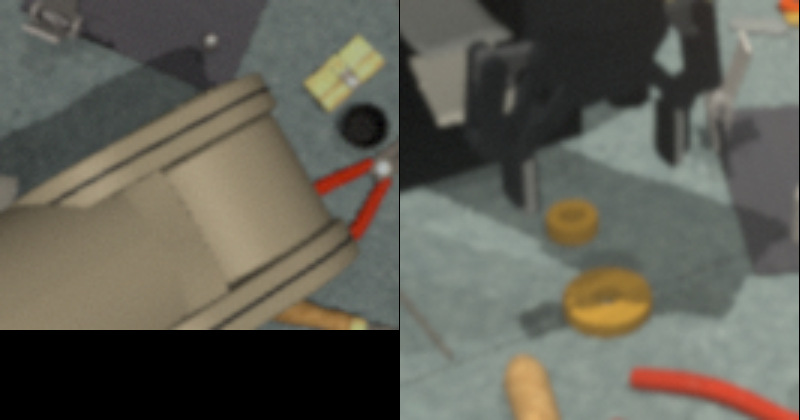

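The side view shows both fingers at (522,200) and (670,160), straddling the rose at (608,300) along x. I go down and close.

```bash
python3 -m jog '[[[0,0,1,0,0,0,1],[-0.05,0,1,0,0,0,1],[-0.05,0,1,0,0,0,1],[0,0,0.7,0,0,0,1],[0,0,0.35,0,0,0,1],[0,0,0.05,0,0,0,1],[0,0,0,0,0,0,-1],[0,0,0,0,0,0,-1],[0,0,0,0,0,0,-1],[0,0,0,0,0,0,-1],[0,0,0,0,0,0,-1],[0,0,0,0,0,0,-1]]]' 40
```

```text
t: 9.2
position: [0.3913, -0.3851, 0.0006]
ee_rot: [0.707, 0.707, 0.0, 0.001]
contact_force: [-1.8, 2.9, 11.3]
grip_width: 0.0522
gripper_force: 39.8
```

```bash
python3 -m jog '[[[0,0,-0.5,0,0,0,-1],[0,0,-1,0,0,0,-1],[0,0,-1,0,0,0,-1],[0,0,-1,0,0,0,-1],[-0.05,1,0,0,0,0,-1],[-0.05,1,0,0,0,0,-1],[-0.05,1,0,0,0,0,-1],[-0.05,1,0,0,0,0,-1],[-0.05,1,0,0,0,0,-1],[-0.05,1,0,0,0,0,-1],[-0.03,0.8,0,0,0,0,-1],[0,0,0,0,0,0,-1]]]'
python3 -m jog '[[[0,0,0,0,0,0,-1]]]'
python3 - <<'E'
from h import *
t=read_camera("top");s=read_camera("side");p=np.mean([arm.state()["position"]],0);print(p)
print(proj(s,[[.5272,-.391,.044],p]).round(1))
a=cv2.resize(s["image"][130:260,255:355],None,fx=5,fy=5,interpolation=cv2.INTER_CUBIC);b=cv2.resize(t["image"][100:220,225:325],None,fx=3,fy=3)
o=np.zeros((600,800,3),np.uint8);o[:600,:500]=a[:600];o[:360,500:]=b;cv2.imwrite("pics/g2.png",o)
E
```

```text
t: 10.4
position: [0.529, -0.3906, 0.0698]
ee_rot: [0.706, 0.708, 0.0, 0.0]
contact_force: [0.8, 0.5, -1.2]
grip_width: 0.0517
gripper_force: 41.8
t: 10.5
position: [0.5263, -0.3915, 0.0696]
ee_rot: [0.707, 0.707, -0.0, 0.0]
contact_force: [-0.5, -0.3, -0.4]
grip_width: 0.0515
gripper_force: 41.8
[ 0.5257043  -0.39173296  0.06962635]
[[299.9 211.9]
 [300.3 200.9]]
```

View pics/g2.png

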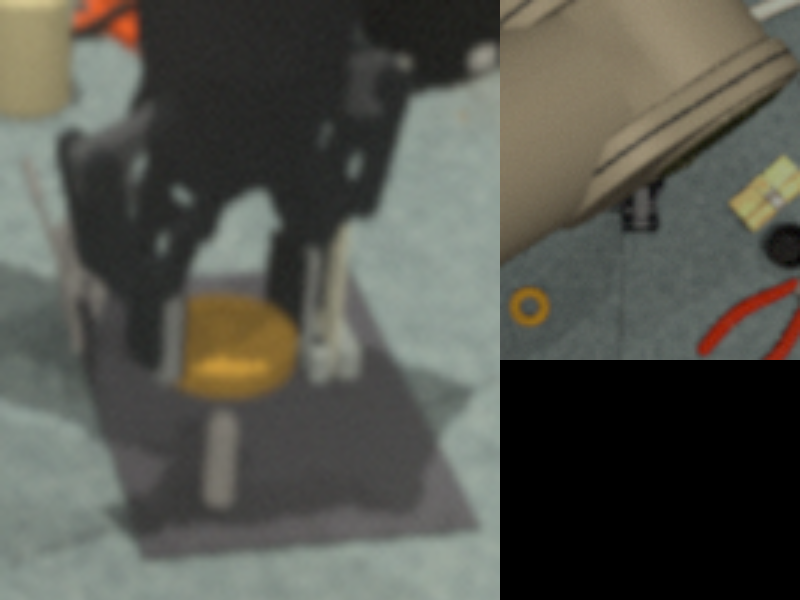

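```bash
cat >> h.py <<'E'
def brass(c,box):
    x0,y0,x1,y1=box; h=cv2.cvtColor(c["image"],cv2.COLOR_BGR2HSV)
    m=((h[...,0]>12)&(h[...,0]<30)&(h[...,1]>130)&(h[...,2]>50)).astype(np.uint8);k=np.zeros_like(m);k[y0:y1,x0:x1]=m[y0:y1,x0:x1]
    return k
def ringmask(c,p,r,h):
    a=np.linspace(0,2*np.pi,60);P=np.vstack([np.c_[p[0]+r*np.cos(a),p[1]+r*np.sin(a),0*a+p[2]+z] for z in(0,h)])
    q=cv2.convexHull(proj(c,P).astype(np.float32)); return q[:,0]
E
python3 - <<'E'
from h import *
s=read_camera("side");print(arm.state()["position"])
m=brass(s,(270,175,330,225));ys,xs=np.where(m);print("seen",xs.min(),xs.max(),ys.min(),ys.max(),len(xs))
for r in range(ys.min(),ys.max()+1,2):print(r,np.where(m[r])[0][[0,-1]],end=' ')
q=ringmask(s,(.5263,-.3915,.0695),.027,.012);print("\npred",q.min(0),q.max(0))
i=cv2.cvtColor(s["image"],cv2.COLOR_BGR2GRAY);print(i[222,285:315]);print(i[228,285:315]);print(proj(s,[[.5272,-.391,.03],[.5272,-.391,.020],[.5272,-.391,.044]]).round(1));print(i[206:216,299])
E
```

```text
[ 0.52579721 -0.39166932  0.06959413]
seen 291 313 190 208 365
190 [294 304] 192 [293 310] 194 [293 312] 196 [293 313] 198 [293 313] 200 [292 313] 202 [292 312] 204 [292 312] 206 [291 310] 208 [295 305] 
pred [285.72348 187.45596] [315.72388 209.27444]
[ 85  83  79  70  68  64  62  61  61  65  75  95 110 114 117 115 102  81
  67  67  69  72  73  72  73  72  73  70  72  73]
[ 69  64  62  63  59  58  57  57  58  60  78 100 113 114 116 108  93  76
  67  66  67  66  66  69  66  69  66  68  66  69]
[[299.5 217.9]
 [299.3 222.2]
 [299.9 211.9]]
[111 106 100  89  82  84  99 111 118 119]
```

Ring and post line up within about 1 px (ring -1, post -0.5, against the prediction). I lower it.

```bash
python3 -m jog '[[[0.02,0.05,0.5,0,0,0,-1],[0,0,0.5,0,0,0,-1],[0,0,0.4,0,0,0,-1],[0,0,0.3,0,0,0,-1],[0,0,0.3,0,0,0,-1]]]'
```

```text
t: 11.15
position: [0.5276, -0.3909, 0.0285]
ee_rot: [0.707, 0.707, -0.0, -0.0]
contact_force: [0.1, 0.0, -0.7]
grip_width: 0.0524
gripper_force: 41.8
```

```bash
python3 -m jog '[[[0,0,0.4,0,0,0,-1],[0,0,0.4,0,0,0,-1],[0,0,0.3,0,0,0,-1],[0,0,0,0,0,0,-1],[0,0,0,0,0,0,1],[0,0,0,0,0,0,1],[0,0,0,0,0,0,1],[0,0,0,0,0,0,1]]]'
python3 -m jog '[[[0,0,-0.5,0,0,0,1],[0,0,-1,0,0,0,1],[0,0,-1,0,0,0,1],[0,0,-1,0,0,0,1],[1,-1,-0.2,0,0,0,1],[1,-1,0,0,0,0,1],[1,-1,0,0,0,0,1],[1,-1,0,0,0,0,1],[0.35,-1,0,0,0,0,1],[0,-0.95,0,0,0,0,1]]]'
python3 - <<'E'
from h import *
s=read_camera("side");t=read_camera("top");print(arm.state()["position"])
q=ringmask(s,(.5272,-.391,.004),.027,.012);print("pred",q.min(0),q.max(0))
m=brass(s,(260,175,340,270));ys,xs=np.where(m);print(xs.min(),xs.max(),ys.min(),ys.max())
a=cv2.resize(s["image"][150:270,200:330],None,fx=5,fy=5,interpolation=cv2.INTER_CUBIC);cv2.imwrite("pics/g3.png",a)
E
```

```text
t: 11.95
position: [0.528, -0.391, 0.0076]
ee_rot: [0.707, 0.707, 0.0, 0.0]
contact_force: [-0.1, -0.1, -0.8]
grip_width: 0.0851
gripper_force: 0.0
t: 12.95
position: [0.4084, -0.3027, 0.0817]
ee_rot: [0.707, 0.708, 0.001, -0.0]
contact_force: [-0.0, -0.4, 0.5]
grip_width: 0.0851
gripper_force: 0.0
[ 0.4067943  -0.30400527  0.08178334]
pred [284.6955  215.58517] [313.43063 237.74641]
285 311 217 236
```

View pics/g3.png

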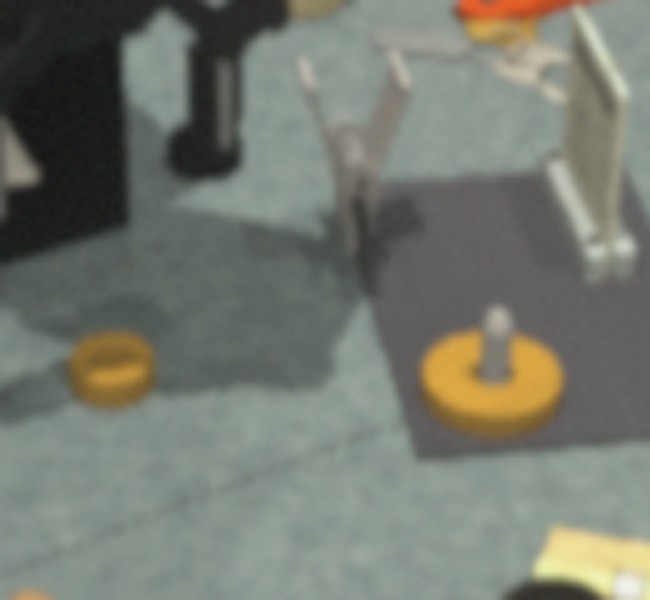

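The rose lies flat and home at (492,380). The collar at (113,368) is next, under the gripper.

```bash
python3 -m jog '[[[0,0.03,1,0,0,0,1],[0,0,1,0,0,0,1],[0,0,1,0,0,0,1],[0,0,0.7,0,0,0,1],[0,0,0.28,0,0,0,1],[0,0,0,0,0,0,-1],[0,0,0,0,0,0,-1],[0,0,0,0,0,0,-1],[0,0,0,0,0,0,-1],[0,0,0,0,0,0,-1],[0,0,0,0,0,0,-1],[0,0,0,0,0,0,-1]]]' 40
python3 -m jog '[[[0,0,0,0,0,0,-1]]]'
```

```text
t: 14.25
position: [0.4099, -0.3041, 0.0025]
ee_rot: [0.707, 0.707, 0.0, 0.0]
contact_force: [-1.0, 1.3, 6.1]
grip_width: 0.0311
gripper_force: 39.3
t: 14.35
position: [0.4099, -0.3042, 0.0025]
ee_rot: [0.707, 0.707, 0.0, 0.0]
contact_force: [-1.2, 0.6, 5.7]
grip_width: 0.0314
gripper_force: 39.3
```

```bash
python3 -m jog '[[[0,0,-0.5,0,0,0,-1],[0,0,-1,0,0,0,-1],[0,0,-1,0,0,0,-1],[0,0,-0.8,0,0,0,-1],[-1,1,0,0,0,0,-1],[-1,1,0,0,0,0,-1],[-1,1,0,0,0,0,-1],[-1,1,0,0,0,0,-1],[-0.35,1,0,0,0,0,-1],[0,0.92,0,0,0,0,-1],[0,0,0,0,0,0,-1],[0,0,0,0,0,0,-1]]]'
python3 - <<'E'
from h import *
s=read_camera("side");p=arm.state()["position"];print(p)
q=ringmask(s,(p[0],p[1],p[2]-.002),.017,.014);print("pred",q.min(0),q.max(0))
m=brass(s,(270,170,340,215));ys,xs=np.where(m);print(xs.min(),xs.max(),ys.min(),ys.max())
E
```

```text
t: 15.55
position: [0.5276, -0.3909, 0.0679]
ee_rot: [0.707, 0.707, -0.0, -0.0]
contact_force: [-0.8, -1.1, -0.9]
grip_width: 0.0313
gripper_force: 40.2
[ 0.527105   -0.39096615  0.06794056]
pred [291.2803  190.79245] [310.31097 207.4372 ]
297 309 193 206
```

```bash
python3 -m jog '[[[0,0,0.5,0,0,0,-1],[0,0,0.5,0,0,0,-1],[0,0,0.4,0,0,0,-1],[0,0,0.3,0,0,0,-1],[0,0,0.3,0,0,0,-1]]]'
python3 -m jog '[[[0,0,0.2,0,0,0,-1],[0,0,0.18,0,0,0,-1],[0,0,0,0,0,0,-1],[0,0,0,0,0,0,1],[0,0,0,0,0,0,1],[0,0,0,0,0,0,1],[0,0,0,0,0,0,1]]]'
```

```text
t: 16.1
position: [0.5276, -0.3909, 0.0269]
ee_rot: [0.707, 0.707, -0.0, -0.0]
contact_force: [-0.2, 0.3, -0.3]
grip_width: 0.0312
gripper_force: 40.2
t: 16.8
position: [0.5279, -0.391, 0.0203]
ee_rot: [0.707, 0.707, 0.0, 0.0]
contact_force: [-0.2, 0.3, -0.0]
grip_width: 0.0855
gripper_force: 0.0
```

```bash
python3 -m jog '[[[0,0,-0.5,0,0,0,1],[0,0,-1,0,0,0,1],[0,0,-1,0,0,0,1],[0,0,-1,0,0,1,1],[0,0,-1,0,0,1,1],[0,0,-0.5,0,0,1,1],[0,0,0,0,0,1,1],[0,0,0,0,0,0.64,1],[0,0,0,0,0,0,1]]]'
python3 - <<'E'
from h import *
from scipy.optimize import least_squares
t=read_camera("top");s=read_camera("side");st=arm.state();print(st["position"],st["ee_rot"])
i=cv2.imread("pics/t.raw.png");j=cv2.imread("pics/s.raw.png")
th=np.radians(-23.2);ex=np.array([np.cos(th),np.sin(th)]);ey=np.array([-ex[1],ex[0]]);o=np.array([.5803,-.343])
for uv in((70,182),(115,203),(42,243),(88,262)):
    p=onz(t,(np.array(uv)+.5)/4-.5+(197,88),.08)[:2];print((p-o)@ex.round(4),(p-o)@ey)
q=ringmask(s,(.5272,-.391,.016),.017,.014);print("collar pred",q.min(0),q.max(0))
a=cv2.resize(i[130:160,200:240],None,fx=10,fy=10,interpolation=cv2.INTER_CUBIC);b=cv2.resize(j[150:210,255:295],None,fx=10,fy=10,interpolation=cv2.INTER_CUBIC)
c=cv2.resize(s["image"][195:245,275:325],None,fx=5,fy=5,interpolation=cv2.INTER_CUBIC)
P=np.zeros((600,800,3),np.uint8);P[:300,:400]=a;P[:600,400:]=b;P[320:570,50:300]=c;cv2.imwrite("pics/g4.png",P)
E
```

```text
t: 17.7
position: [0.5279, -0.391, 0.1208]
ee_rot: [0.835, 0.55, 0.0, 0.0]
contact_force: [-0.4, -0.8, -0.1]
grip_width: 0.0854
gripper_force: 0.0
[ 0.52784295 -0.39096232  0.12049409] [8.34289565e-01 5.51326498e-01 5.57227368e-05 1.07957319e-04]
-0.043203396667169776 0.07189730342426934
-0.04405374336656666 0.04265881451765803
-0.08261278403937203 0.07224272333570438
-0.08209302211086188 0.04301673914115953
collar pred [290.18402 212.70937] [308.60202 229.35866]
```

View pics/g4.png

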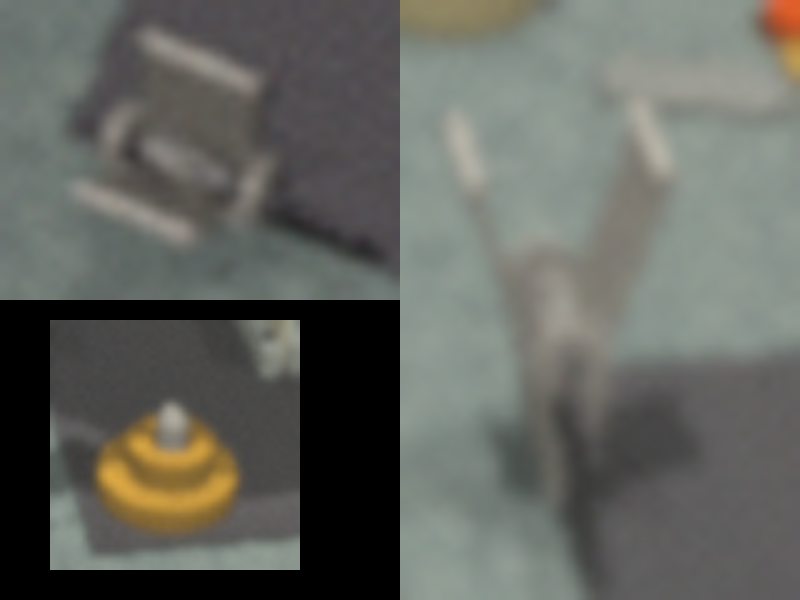

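Crop: the collar sits flat on the rose at (168,470). The clip's lever ends in the stand frame average to (-0.063, 0.0575), so the clip is off the lip's middle but right on the lip's line. I move over it and squeeze.

```bash
python3 -m jog '[[[1,-0.29,0,0,0,0,1],[1,-0.29,0,0,0,0,1],[1,-0.29,0,0,0,0,1],[1,-0.29,0,0,0,0,1],[1,-0.29,0,0,0,0,1],[1,-0.29,0,0,0,0,1],[0.12,0,0,0,0,0,1],[0,0,0,0,0,0,1]]]'
python3 - <<'E'
from h import *
s=read_camera("side");st=arm.state();print(st["position"],st["ee_rot"])
a=cv2.resize(s["image"][110:230,220:330],None,fx=5,fy=5,interpolation=cv2.INTER_CUBIC);cv2.imwrite("pics/g5.png",a)
E
```

```text
t: 18.6
position: [0.5443, -0.2644, 0.1203]
ee_rot: [0.834, 0.551, 0.0, 0.0]
contact_force: [-0.5, -0.1, 0.7]
grip_width: 0.0853
gripper_force: 0.0
[ 0.54387627 -0.26536701  0.12033809] [8.34638317e-01 5.50798360e-01 2.23700277e-05 2.15373313e-04]
```

View pics/g5.png

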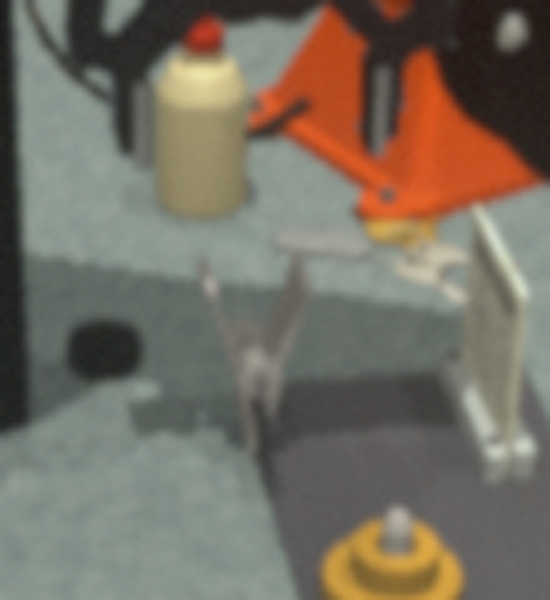

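The fingers at x 140 and x 380 straddle the clip, which is centred at x≈255.

```bash
python3 -m jog '[[[0,0,1,0,0,0,1],[0,0,1,0,0,0,1],[0,0,1,0,0,0,1],[0,0,0.42,0,0,0,1],[0,0,0,0,0,0,-1],[0,0,0,0,0,0,-1],[0,0,0,0,0,0,-1],[0,0,0,0,0,0,-1],[0,0,0,0,0,0,-1],[0,0,0,0,0,0,-1],[0,0,0,0,0,0,-1],[0,0,0,0,0,0,-1]]]' 40
python3 -m jog '[[[0,0,0,0,0,0,-1]]]'
```

```text
t: 19.85
position: [0.5454, -0.2656, 0.054]
ee_rot: [0.835, 0.551, 0.001, 0.001]
contact_force: [-1.8, 0.5, 12.4]
grip_width: 0.0157
gripper_force: 44.0
t: 19.95
position: [0.5454, -0.2656, 0.054]
ee_rot: [0.835, 0.551, 0.001, 0.001]
contact_force: [-0.8, 1.5, 11.8]
grip_width: 0.0156
gripper_force: 44.0
```

```bash
python3 -m jog '[[[0,0,-0.3,0,0,0,-1],[0,0,-0.7,0,0,0,-1],[0,0,-1,0,0,0,-1],[0,0,-1,0,0,0,-1],[0,0,-1,0,0,0,-1],[0,0,-1,0,0,0,-1],[0,0,0,0,0,0,-1],[0,0,0,0,0,0,-1]]]'
python3 - <<'E'
from h import *
s=read_camera("side");st=arm.state();print(st["position"],st["ee_rot"],st["grip_width"])
print(proj(s,[st["position"]-[0,0,.011],st["position"]-[0,0,.045]]))
a=cv2.resize(s["image"][95:195,215:325],None,fx=6,fy=6,interpolation=cv2.INTER_CUBIC);cv2.imwrite("pics/g6.png",a)
E
```

```text
t: 20.75
position: [0.5442, -0.2646, 0.1522]
ee_rot: [0.835, 0.551, 0.0, 0.0]
contact_force: [0.6, -0.2, -0.8]
grip_width: 0.016
gripper_force: 42.5
[ 0.54381905 -0.26440154  0.15141933] [ 8.34742476e-01  5.50640446e-01  6.02036204e-05 -3.08052074e-04] 0.01557073668983053
[[271.6225372  137.38865112]
 [271.26969271 152.73381413]]
```

View pics/g6.png

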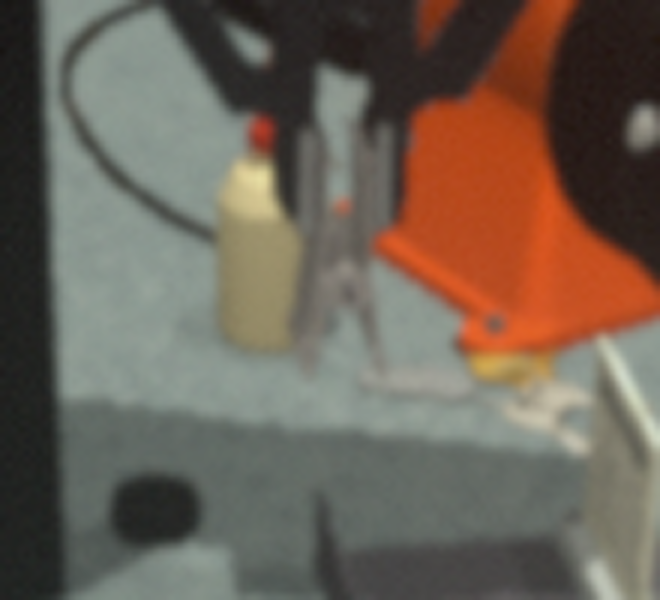

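The clip is held and open: jaw tips at (308,370) and (380,360). I carry it over the card, then lower 29 mm.

```bash
python3 -m jog '[[[-0.105,0.7,0,0,0,0,-1],[-0.105,1,0,0,0,0,-1],[-0.105,1,0,0,0,0,-1],[-0.105,1,0,0,0,0,-1],[-0.105,0.8,0,0,0,0,-1],[0,0.45,0,0,0,0,-1],[0,0,0,0,0,0,-1],[0,0,0,0,0,0,-1]]]'
python3 - <<'E'
from h import *
st=arm.state();print(st["position"],st["contact_force"])
th=np.radians(-23.2);ex=np.array([np.cos(th),np.sin(th)]);ey=np.array([-ex[1],ex[0]]);d=st["position"][:2]-[.5803,-.343];print(d@ex,d@ey)
E
python3 -m jog '[[[0,0,0.5,0,0,0,-1],[0,0,0.5,0,0,0,-1],[0,0,0.45,0,0,0,-1],[0,0,0,0,0,0,-1],[0,0,0,0,0,0,-1],[0,0,0,0,0,0,-1]]]'
python3 - <<'E'
from h import *
s=read_camera("side");t=read_camera("top");st=arm.state();print(st["position"],st["contact_force"],st["grip_width"])
a=cv2.resize(s["image"][135:220,270:335],None,fx=7,fy=7,interpolation=cv2.INTER_CUBIC);b=cv2.resize(t["image"][90:200,200:300],None,fx=3,fy=3,interpolation=cv2.INTER_CUBIC)
P=np.zeros((600,800,3),np.uint8);P[:595,:455]=a;P[:330,460:760]=b;cv2.imwrite("pics/g7.png",P)
p=st["position"]
for nm,q in(("card",[(.035,.085,.09),(.035,.009,.09),(.035,.047,.09)]),("tips",[(.035-.011,.027,.08),(.035+.011,.027,.08),(.035-.011,.067,.08),(.035,.027,.112)])):
    th=np.radians(-23.2);c,d=np.cos(th),np.sin(th);W=np.array(q)@np.array([[c,-d,0],[d,c,0],[0,0,1]]).T+[.5803,-.343,0]
    print(nm,((proj(s,W)-(270,135)+.5)*7-.5).round(0).tolist())
E
```

```text
t: 21.6
position: [0.6302, -0.3133, 0.1512]
ee_rot: [0.835, 0.55, -0.0, -0.0]
contact_force: [-0.1, 0.0, 0.3]
grip_width: 0.0158
gripper_force: 42.5
[ 0.63024632 -0.31325151  0.15117869] [-0.07096635  0.00475156  0.29369611]
0.03418825183987838 0.04701884040455916
t: 22.2
position: [0.631, -0.3135, 0.123]
ee_rot: [0.835, 0.551, 0.0, 0.0]
contact_force: [0.2, 0.1, 0.3]
grip_width: 0.0154
gripper_force: 42.5
[ 0.63103522 -0.31354967  0.1231443 ] [ 0.40719866  0.08796334 -0.17873869] 0.015592071683046282
card [[323.0, 112.0], [390.0, 237.0], [355.0, 172.0]]
tips [[333.0, 239.0], [408.0, 234.0], [299.0, 172.0], [380.0, 138.0]]
```

View pics/g7.png

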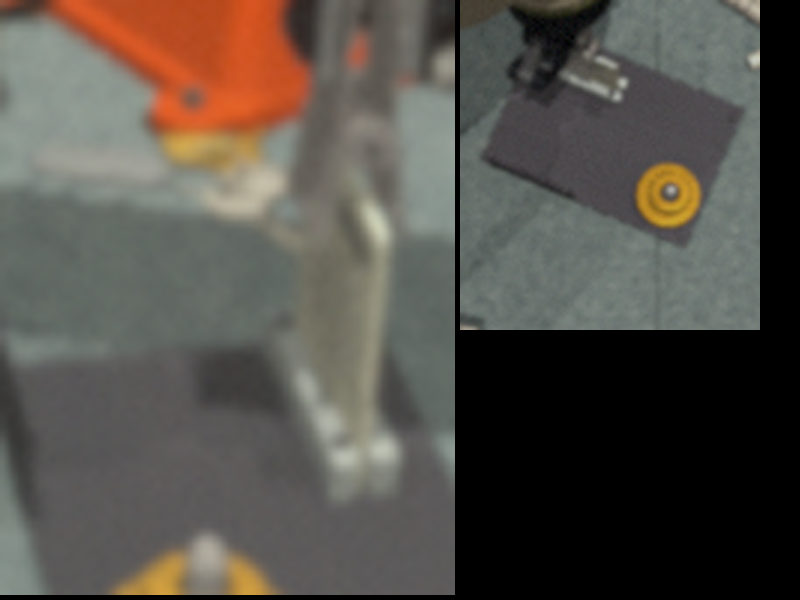

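The clip stands open astride the card at the predicted place: coil at (370,140), card end at (383,232). Contact force is near zero, and both rings are home on the post. I hand it in.

```bash
python3 -c "
from workcell import arm
print(arm.sign_off())"
```

```text
the job is handed in; nothing more can be done
None
```

The job is handed in at about 22 s of the 67 s allowed: rose and collar lie home on the post in that order, and the arm holds the clip squeezed wide open over the middle of the card's top edge, jaws about 1 cm down and no contact force felt.

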